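# Rack the icing combs in reverse order

### The job

Move the four icing combs from their white drain blocks in the drip tray to the empty aluminium storage rack, one comb to a slot, in reverse order (left and right as seen from the robot): the comb that stood leftmost in the tray goes into the rightmost slot, and so on, so that the decorator working across the table finds them in the familiar order. Push or lower each comb all the way down so that it stands upright on the floor of its slot, midway along it, and leave them all released and still.

Things in the scene. Friction and masses are not known exactly. Their poses are not given: they have to be found in the camera images.
- comb_long: loose upright icing comb, 0.12 kg: steel blade 70 wide (x), 4 thick (y), 80 high, black grip on top, its centre 85 above the origin. Origin: middle of the blade's bottom edge, z up. Grip the middle, closing along y, and lift straight up. Grip: a round bar 14 across and 84 long along x (the longest), top 92 above the origin.
- comb_short: loose upright icing comb, 0.12 kg: steel blade 70 wide (x), 4 thick (y), 80 high, black grip on top, its centre 85 above the origin. Origin: middle of the blade's bottom edge, z up. Grip the middle, closing along y, and lift straight up. Grip: a round bar 14 across and only 36 long along x, top 92 above the origin.
- comb_knob: loose upright icing comb, 0.12 kg: steel blade 70 wide (x), 4 thick (y), 80 high, black grip on top, its centre 85 above the origin. Origin: middle of the blade's bottom edge, z up. Grip the middle, closing along y, and lift straight up. Grip: a single round upright knob 29 across, from 78 to 92 above the origin, on a narrower neck 16 across.
- comb_balls: loose upright icing comb, 0.12 kg: steel blade 70 wide (x), 4 thick (y), 80 high, black grip on top, its centre 85 above the origin. Origin: middle of the blade's bottom edge, z up. Grip the middle, closing along y, and lift straight up. Grip: a thin round bar 12 across along x with a ball 25 across at each end (ball centres 36 from the middle, along x); bar top 91 above the origin.
- block_long: fixed white drain block, 92 (x) x 34 (y) x 40 high, one of four alike in a row in the tray; at the start it holds comb_long, whose bottom edge stands 6 above the block's underside in a slot 76 long (x), 6 wide, 34 deep. It never moves, so it tells where in the row that comb stood. Origin: centre of its underside; y along the row, to the left.
- block_short: fixed white drain block, 92 (x) x 34 (y) x 40 high, one of four alike in a row in the tray; at the start it holds comb_short, whose bottom edge stands 6 above the block's underside in a slot 76 long (x), 6 wide, 34 deep. It never moves, so it tells where in the row that comb stood. Origin: centre of its underside; y along the row, to the left.
- block_knob: fixed white drain block, 92 (x) x 34 (y) x 40 high, one of four alike in a row in the tray; at the start it holds comb_knob, whose bottom edge stands 6 above the block's underside in a slot 76 long (x), 6 wide, 34 deep. It never moves, so it tells where in the row that comb stood. Origin: centre of its underside; y along the row, to the left.
- block_balls: fixed white drain block, 92 (x) x 34 (y) x 40 high, one of four alike in a row in the tray; at the start it holds comb_balls, whose bottom edge stands 6 above the block's underside in a slot 76 long (x), 6 wide, 34 deep. It never moves, so it tells where in the row that comb stood. Origin: centre of its underside; y along the row, to the left.
- drip_tray: fixed shallow steel tray 116 (x) x 286 (y) x 14 high, floor 3 thick, holding the row of drain blocks at y = +96, +32, -32, -96 (combs 64 apart: open the fingers to about 50, not fully, between neighbours). Origin: centre of its underside; y along the row, +y to the left seen from the robot.
- storage_rack: fixed aluminium rack, base 116 (x) x 286 (y), with four empty slots along x, 92 long and open at both ends, at y = +96, +32, -32, -96. Each mouth is 27 wide at 54 above the underside, narrows to 7 at 30, then is straight to the floor at 6, where a seated comb's bottom edge stands. Origin: centre of the underside; y along the row, +y to the left seen from the robot.

How it is judged:
At the end, for the whole second after the job is handed in: Each comb stands in the rack slot that mirrors its block's place in the tray: within 10 mm of the slot along the row and 15 mm of its middle along the slot, bottom edge less than 6 mm above the slot floor, tilted less than 0.2 rad, at rest and released (((y of block_long in the frame of drip_tray between 0.076 and 0.116 m and y of comb_long in the frame of storage_rack between -0.106 and -0.086 m) or (y of block_long in the frame of drip_tray between 0.012 and 0.052 m and y of comb_long in the frame of storage_rack between -0.042 and -0.022 m) or (y of block_long in the frame of drip_tray between -0.052 and -0.012 m and y of comb_long in the frame of storage_rack between 0.022 and 0.042 m) or (y of block_long in the frame of drip_tray between -0.116 and -0.076 m and y of comb_long in the frame of storage_rack between 0.086 and 0.106 m)) and x of comb_long in the frame of storage_rack between -0.015 and 0.015 m and z of each of comb_long, comb_short, comb_knob, comb_balls in the frame of storage_rack below 0.012 m and angle between each of comb_long, comb_short, comb_knob, comb_balls's own z axis and vertical below 0.2 rad and linear speed of each of comb_long, comb_short, comb_knob, comb_balls below 0.04 m/s and angular speed of each of comb_long, comb_short, comb_knob, comb_balls below 0.6 rad/s and contact force between each of comb_long, comb_short, comb_knob, comb_balls and the fingers below 0.2 N and ((y of block_short in the frame of drip_tray between 0.076 and 0.116 m and y of comb_short in the frame of storage_rack between -0.106 and -0.086 m) or (y of block_short in the frame of drip_tray between 0.012 and 0.052 m and y of comb_short in the frame of storage_rack between -0.042 and -0.022 m) or (y of block_short in the frame of drip_tray between -0.052 and -0.012 m and y of comb_short in the frame of storage_rack between 0.022 and 0.042 m) or (y of block_short in the frame of drip_tray between -0.116 and -0.076 m and y of comb_short in the frame of storage_rack between 0.086 and 0.106 m)) and x of comb_short in the frame of storage_rack between -0.015 and 0.015 m and ((y of block_knob in the frame of drip_tray between 0.076 and 0.116 m and y of comb_knob in the frame of storage_rack between -0.106 and -0.086 m) or (y of block_knob in the frame of drip_tray between 0.012 and 0.052 m and y of comb_knob in the frame of storage_rack between -0.042 and -0.022 m) or (y of block_knob in the frame of drip_tray between -0.052 and -0.012 m and y of comb_knob in the frame of storage_rack between 0.022 and 0.042 m) or (y of block_knob in the frame of drip_tray between -0.116 and -0.076 m and y of comb_knob in the frame of storage_rack between 0.086 and 0.106 m)) and x of comb_knob in the frame of storage_rack between -0.015 and 0.015 m and ((y of block_balls in the frame of drip_tray between 0.076 and 0.116 m and y of comb_balls in the frame of storage_rack between -0.106 and -0.086 m) or (y of block_balls in the frame of drip_tray between 0.012 and 0.052 m and y of comb_balls in the frame of storage_rack between -0.042 and -0.022 m) or (y of block_balls in the frame of drip_tray between -0.052 and -0.012 m and y of comb_balls in the frame of storage_rack between 0.022 and 0.042 m) or (y of block_balls in the frame of drip_tray between -0.116 and -0.076 m and y of comb_balls in the frame of storage_rack between 0.086 and 0.106 m)) and x of comb_balls in the frame of storage_rack between -0.015 and 0.015 m); the robot touches nothing.
It also fails if it takes over 122 s, if anything falls off the work surface, if the arm or the gripper's body presses on something with over 40 N, if the wrist force passes 120 N, or if a joint passes its speed limit or range.

### The arm

A 6-joint arm with a two-finger parallel gripper is mounted at the origin on a cart in front of the work surface, level with it; the furniture and walls round the work are solid. World frame = base frame: x ahead of the robot, y to its left, z up, the work surface at z = 0. Lengths are in m, angles in rad, forces in N, time in s.
With the tool pointing down it reaches from about 0.25 to 0.725 m from the base axis. Payload 4 kg.
Tool frame: the origin (TCP) lies midway between the tips of the shut fingers; the grasp point (between the pads) lies 19 mm behind it; z points along the fingers, y is the line along which they close (so a half turn about z gives the same grasp; the last joint's range is limited). The gripper opens to 85 mm and grips with 20 to 120 N. Pads are 22 mm wide; open, the fingers measure 114 mm over their backs; the gripper's body (76 mm by 85 mm) begins 54 mm behind the grasp point. The pads swing forward as they close: fully open they stand 13 mm farther back than shut.
Start: joints at [1.18, 0.241, 0.005, 1.335, 0, 1.571], TCP at [0.19, 0.462, 0.231] pointing down, gripper open.
Joint ranges: [-2.72, 2.72], [-1.05, 1.87], [-1.09, 1.28], [-1.99, 2.15], [-1.42, 1.44], [-3.14, 3.14]. Speed limits (rad/s): [2.79, 2.79, 3.14, 3.14, 3.14, 3.14].

### API

Orientations are given as a unit quaternion [x, y, z, w].
In Python, from workcell import get_obs, camera, job_done, silhouettes gives the robot as it stands. The module is installed in compiled form; this text tells all that it offers.
- The arm moves only by the tool drive_tool, never from a script. Its argument "increments" is a list of rows, each a list of 3 entries, a list of its own where there are three numbers: the shift along the world's x, y, z in mm, then the turn, a rotation vector about the world's x, y, z in degrees, then the opening, from 0 (shut) to 1 (fully open). A call has 1 to 8 rows; each row shifts and turns the commanded pose from where the row before left it; what a row does not reach is not made up. A row lasts 1/12 s, in which the tool goes at most 41.7 mm and 7.16 degrees, less where a joint would pass 70% of its speed; a pose out of reach is approached as far as the arm can. A call is refused whole if a number of a shift passes 41.7 or a number of a turn 7.16, either way. A call with a gripper value outside its range is refused whole. The fingers move at their own pace and stop on an object; the grip force is fixed at half the most. Time passes only in rows, so rows that do not move let the fingers close. It gives the time, the measured TCP pose, the force, the opening and the grip force at its end, in the units of the state.
- get_obs(): the state, without advancing time (a new reading comes with each control period).
- camera(name): name is "scene" or "top" or "wrist"; returns a dict with "image" (400x640x3 uint8, red, green, blue), "K" (3x3 intrinsics, pixels), "view" (4x4, takes a point from world to camera coordinates). Camera axes: x right, y down, z forward; pixel columns grow to the right and rows downward; lengths in m; the calibration is good to about 2 mm. A picture is of the moment at which its call begins. There is no depth.
- job_done(): hands the job in; it is judged then, once.
Trained networks look in a picture, given as the dict that the camera call returned (one of the last four; its "shot" number tells which), for a name from the list of things; names that differ only in an ending like _2 or _b are one class to them, and where a whole thing is asked for, a point or a joint stands for the part that bears it (a point fixed in the world has none). Each returns a list of dicts, best first, with "conf" (0 to 1); they miss things now and then, are a little off and sometimes report something else, mostly with a low value. They report only what shows in the picture. A call takes as long as a camera call.
- silhouettes(query, picture): "region" (400x640 bool, what is visible of it) and "bbox" ([left, top, right, bottom] in pixels, round what is visible of it).
The state is a dict: "clock": time; "joint_pos": joint angles; "joint_vel": joint speeds; "tau": joint torques, N m; "eef_pos": TCP position; "tool_rot": TCP orientation; "ft_force": force on the tool from outside, world axes, zero at the start; "ft_torque": the same for the moment, N m; "grip_width": finger opening in m; "grasp_force": force on a finger pad.
Only numpy, scipy, OpenCV 4.12 (cv2) and the standard library are available. Lean on these libraries where they do the work, as an engineer would, in place of code of your own. Each camera call takes 0.05 s, during which the arm holds its last target. There are 200 camera calls.

## Working session

There is one attempt and no reset: what is moved stays moved. The work goes in short steps, Python scripts to look and compute and a tool call to move; the robot and the scene stay as the last step left them, time stands still between calls to the robot, and variables do not carry over. Pictures are saved under pics/ and viewed, at most 14 in all, crops included, and the job is handed in when it is done.

Besides the shell and the picture viewer there is one more tool, called after ">>>" as name(argument=value, ...) on one line, values as JSON. drive_tool: Moves the arm, as the interface text tells. Its arguments: {"type":"object","properties":{"increments":{"type":"array"}},"required":["increments"]}

```bash
mkdir -p pics; python3 - <<'E'
from workcell import *
import cv2,numpy as np
o=get_obs();print(o['clock'],o['eef_pos'],o['tool_rot'],o['grip_width'])
for n in ['top','scene']:
    c=camera(n);cv2.imwrite(f'pics/{n}0.png',c['image'][:,:,::-1])
    print(n,c['K'].tolist(),np.round(c['view'],4).tolist())
    for q in ['drip_tray','storage_rack','comb_long','comb_short','comb_knob','comb_balls','block_long']:
        print(q,[(round(s['conf'],2),[int(v) for v in s['bbox']]) for s in silhouettes(q,c)][:4])
E
```

```text
0.0 [0.19022002 0.46171649 0.23042769] [ 1.94149399e-01  9.80971416e-01 -1.02723339e-03 -1.94044914e-04] 0.0854674158253014
top [[395.6804715404326, 0.0, 326.15769734699586], [0.0, 395.6804715404326, 196.23371525553466], [0.0, 0.0, 1.0]] [[0.0118, -0.9995, 0.0293, -0.1296], [-0.9946, -0.0147, -0.1031, 0.4652], [0.1035, -0.0279, -0.9942, 0.922], [0.0, 0.0, 0.0, 1.0]]
drip_tray [(0.56, [326, 163, 450, 220])]
storage_rack [(0.86, [195, 174, 317, 229])]
comb_long [(0.7, [347, 169, 355, 209])]
comb_short [(0.65, [374, 174, 387, 208])]
comb_knob [(0.82, [432, 184, 441, 214])]
comb_balls [(0.71, [402, 170, 414, 212]), (0.17, [365, 171, 385, 213])]
block_long [(0.77, [339, 175, 363, 214])]
scene [[370.39741841873825, 0.0, 316.08355435633234], [0.0, 370.39741841873825, 196.96528112173857], [0.0, 0.0, 1.0]] [[0.7641, -0.6449, 0.0164, -0.4463], [-0.341, -0.4254, -0.8383, 0.145], [0.5476, 0.635, -0.545, 0.7063], [0.0, 0.0, 0.0, 1.0]]
drip_tray [(0.94, [301, 212, 432, 297]), (0.71, [314, 204, 344, 232])]
storage_rack [(0.83, [223, 151, 318, 213])]
comb_long [(0.9, [318, 178, 352, 212])]
comb_short [(0.62, [337, 196, 364, 227])]
comb_knob [(0.71, [381, 224, 410, 261])]
comb_balls [(0.6, [358, 204, 399, 242])]
block_long [(0.76, [314, 206, 343, 229])]
```

```bash
python3 - <<'E'
import cv2
a=cv2.imread('pics/top0.png')[130:250,160:480];b=cv2.imread('pics/scene0.png')[130:310,200:450]
cv2.imwrite('pics/a.png',cv2.resize(a,None,fx=2.5,fy=2.5,interpolation=2));cv2.imwrite('pics/b.png',cv2.resize(b,None,fx=3,fy=3,interpolation=2))
E
```

```text
(no output)
```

View pics/a.png

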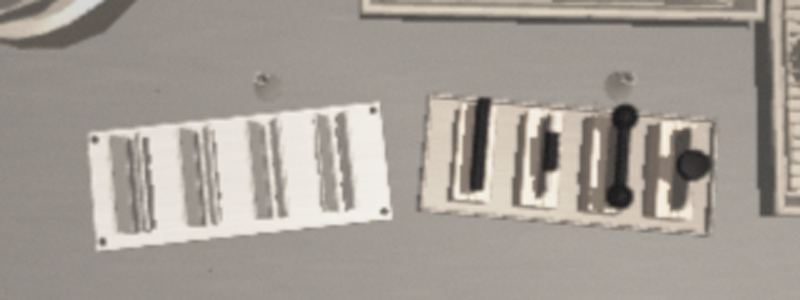

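View pics/b.png

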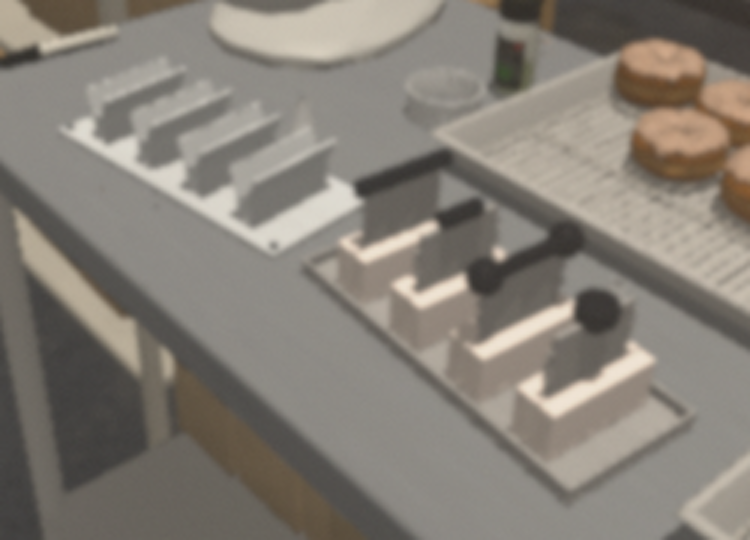

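The top view shows the combs from left to right as long (crop 480,145), short (550,150), balls (620,155) and knob (693,163). The rack lies to the left of the tray, with its four slots empty. So long goes to the rightmost slot, then short, balls, and knob to the leftmost.

```bash
cat > fit.py <<'E'
import numpy as np
from scipy.optimize import least_squares
def proj(c,P):
    p=np.asarray(P)@c['view'][:3,:3].T+c['view'][:3,3]; q=p@c['K'].T; return q[:,:2]/q[:,2:]
def place(s,L):
    c,n=np.cos(s[2]),np.sin(s[2]); L=np.asarray(L,float)
    return np.c_[s[0]+c*L[:,0]-n*L[:,1], s[1]+n*L[:,0]+c*L[:,1], L[:,2]]
E
python3 - <<'E'
from fit import *; from workcell import *
T=camera('top');S=camera('scene')
def corners(z): return np.array([[.058,.143,z],[.058,-.143,z],[-.058,-.143,z],[-.058,.143,z]])
t=lambda a:np.array(a)/2.5+[160,130]
s=lambda a:np.array(a)/3+[200,130]
D={'tray':([[430,93],[717,120],[708,236],[418,210]],[[693,412],[570,495],[305,265]],[1,2,3],(.011,.014)),
'rack':([[88,133],[380,102],[392,217],[100,250]],[[360,187],[275,250],[62,130]],[1,2,3],(.003,.006))}
for k,(a,b,i,zs) in D.items():
  for z in zs:
    def r(p,w=1):
        P=place(p,corners(z)); return np.r_[(proj(T,P)-t(a)).ravel(),w*(proj(S,P[i])-s(b)).ravel()]
    for w in(1,0):
        f=least_squares(r,[.5,0,0],args=(w,));print(k,z,w,np.round(f.x,4),np.round(r(f.x),1))
    if k=='tray':
        tr=f.x
for q,y,h in [('long',.096,.085),('short',.032,.085),('balls',-.032,.085),('knob',-.096,.092)]:
    for c in (T,S):
        print(q,proj(c,place(tr,[[0,y,.009+h]]))[0].round(1), [np.array(d['bbox']).reshape(2,2).mean(0).round(1) for d in silhouettes('comb_'+q,c)[:1]])
    print(place(tr,[[0,y,0]]).round(4))
E
```

```text
tray 0.011 1 [ 0.473  -0.2753 -0.074 ] [-0.1 -0.5  0.4 -0.9  1.5 -0.4  0.6 -0.2  0.6  0.9 -1.  -0.4 -2.1 -1.7]
tray 0.011 0 [ 0.4718 -0.2738 -0.0793] [-0.6 -0.3 -0.1 -0.1  0.7  0.4 -0.1 -0.1 -0.5  1.  -2.5 -0.5 -2.7 -2. ]
tray 0.014 1 [ 0.472  -0.2757 -0.0753] [ 0.1 -0.4  1.  -0.6  2.   0.1  0.8  0.1  0.7  0.2 -1.1 -1.1 -2.3 -2.5]
tray 0.014 0 [ 0.4715 -0.2733 -0.0792] [-0.8 -0.4  0.1 -0.2  0.9  0.5 -0.3  0.  -0.6 -0.2 -2.7 -1.8 -3.  -3.1]
rack 0.003 1 [0.4588 0.0478 0.1302] [-0.5 -0.5 -0.7 -1.2 -0.1 -0.6 -1.2  0.1  3.2  3.4 -1.1  1.7 -2.1  0.1]
rack 0.003 0 [0.4575 0.0462 0.1259] [ 0.2 -0.2  0.  -0.4  0.5  0.3 -0.7  0.4  3.2  4.  -1.4  2.3 -2.2  0.4]
rack 0.006 1 [0.4581 0.0468 0.1291] [-0.5 -0.5 -0.3 -1.1  0.3 -0.3 -1.2  0.3  3.3  2.7 -1.2  1.  -2.3 -0.7]
rack 0.006 0 [0.4572 0.0457 0.1258] [ 0.  -0.3  0.2 -0.5  0.7  0.3 -0.9  0.5  3.2  3.1 -1.4  1.4 -2.3 -0.5]
long [351.4 188. ] [array([390.2, 193.6])]
long [332.6 187. ] [array([335.2, 197.6])]
[[ 0.4791 -0.1776  0.    ]]
short [379.8 190.7] [array([379. , 194.1])]
short [351.6 200.5] [array([350.2, 212.2])]
[[ 0.474  -0.2414  0.    ]]
balls [408.2 193.4] [array([378.2, 192.3])]
balls [373.  215.6] [array([376.6, 225. ])]
[[ 0.4689 -0.3052  0.    ]]
knob [437.5 195.7] [array([434.2, 198.8])]
knob [397.6 229.6] [array([366. , 256.4])]
[[ 0.4639 -0.369   0.    ]]
```

>>> drive_tool(increments=[[[12,-26.6,0],[0,0,0.75],0.55],[[12,-26.6,0],[0,0,0.75],0.55],[[12,-26.6,0],[0,0,0.75],0.55],[[12,-26.6,0],[0,0,0.75],0.55],[[12,-26.6,0],[0,0,0.75],0.55],[[12,-26.6,0],[0,0,0.75],0.55],[[12,-26.6,0],[0,0,0.75],0.55],[[12,-26.6,0],[0,0,0.75],0.55]])

```text
clock: 1.97
eef_pos: [0.2868, 0.2483, 0.2315]
tool_rot: [0.142, 0.99, 0.0, 0.0]
ft_force: [1.5, 1.2, 0.5]
grip_width: 0.0471
grasp_force: 0.0
```

>>> drive_tool(increments=[[[12,-26.6,0],[0,0,0.75],0.55],[[12,-26.6,0],[0,0,0.75],0.55],[[12,-26.6,0],[0,0,0.75],0.55],[[12,-26.6,0],[0,0,0.75],0.55],[[12,-26.6,0],[0,0,0.75],0.55],[[12,-26.6,0],[0,0,0.75],0.55],[[12,-26.6,0],[0,0,0.75],0.55],[[12,-26.6,0],[0,0,0.75],0.55]])

```text
clock: 2.63
eef_pos: [0.3829, 0.0353, 0.2316]
tool_rot: [0.09, 0.996, 0.0, 0.0]
ft_force: [0.5, 0.5, 0.8]
grip_width: 0.0472
grasp_force: 0.0
```

```bash
python3 - <<'E'
from workcell import *
import cv2,numpy as np
c=camera('wrist');cv2.imwrite('pics/w1.png',c['image'][:,:,::-1]);o=get_obs();print(o['clock'],o['eef_pos'],o['tool_rot'])
np.savez('w1.npz',K=c['K'],view=c['view'])
E
```

```text
2.6833 [0.38497001 0.03157376 0.23157008] [ 0.09235184  0.99572381 -0.00171142  0.00152086]
```

View pics/w1.png

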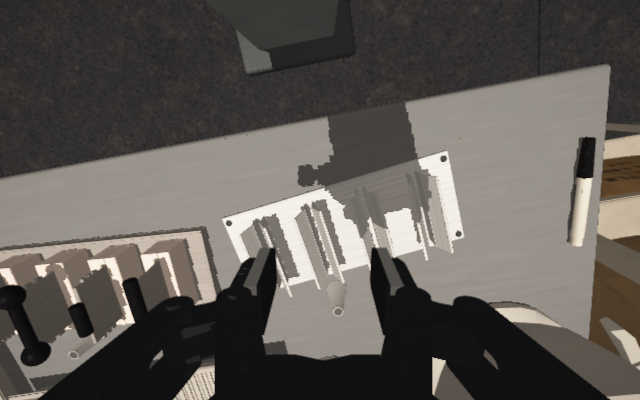

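The wrist view shows the rack base with corners near (222,218), (447,151) and (464,238). The tray is at lower left. I'll refine the rack pose with it.

```bash
python3 - <<'E'
from fit import *
import cv2
W=dict(np.load('w1.npz'))
g=cv2.imread('pics/w1.png',0)
c=cv2.cornerSubPix(g,np.float32([[222,218],[447,151],[464,238]]).reshape(-1,1,2),(5,5),(-1,-1),(3,30,.01)).reshape(-1,2);print(c)
for z in (.004,.006):
    P=[[-.058,-.143,z],[-.058,.143,z],[.058,.143,z]]
    r=lambda p:(proj(W,place(p,P))-c).ravel()
    f=least_squares(r,[.457,.046,.126]);print(z,f.x.round(4),r(f.x).round(1))
# tray right-hand check: corner near-robot left
print(proj(W,place([.4715,-.2735,-.079],[[-.058,.143,.014],[0,.096,.101]])))
for y in(-.096,-.032,.032,.096):print(place(f.x,[[0,y,0]]).round(4))
E
```

```text
[[223.71255 220.72891]
 [444.5846  152.82718]
 [462.38327 234.20055]]
0.004 [0.4596 0.048  0.1359] [-2.4  0.8  0.9 -2.6  1.5  2.8]
0.006 [0.459  0.0478 0.1361] [-3.3  1.   1.3 -2.8  1.9  3. ]
[[200.05924683 230.38649061]
 [135.50287208 318.97714447]]
[[ 0.472  -0.0474  0.    ]]
[[0.4633 0.0161 0.    ]]
[[0.4547 0.0795 0.    ]]
[[0.446  0.1429 0.    ]]
```

>>> drive_tool(increments=[[[12,-26,0],[0,0,0.75],0.55],[[12,-26,0],[0,0,0.75],0.55],[[12,-26,0],[0,0,0.75],0.55],[[12,-26,0],[0,0,0.75],0.55],[[12,-26,0],[0,0,0.75],0.55],[[12,-26,0],[0,0,0.75],0.55],[[12,-26,0],[0,0,0.75],0.55],[[12,-26,0],[0,0,0.75],0.55]])

```text
clock: 3.35
eef_pos: [0.4789, -0.1725, 0.2313]
tool_rot: [0.038, 0.999, 0.0, 0.0]
ft_force: [0.1, 0.4, 0.1]
grip_width: 0.0467
grasp_force: 0.0
```

>>> drive_tool(increments=[[[0,0,-20],[0,0,0],0.55],[[0,0,-20],[0,0,0],0.55],[[0,0,-20],[0,0,0],0.55],[[0,0,-20],[0,0,0],0.55],[[0,0,0],[0,0,0],0.55],[[0,0,0],[0,0,0],0.55]])

```text
clock: 3.85
eef_pos: [0.4776, -0.1708, 0.1506]
tool_rot: [0.038, 0.999, 0.0, -0.001]
ft_force: [0.1, -0.3, 0.6]
grip_width: 0.0471
grasp_force: 0.0
```

```bash
python3 - <<'E'
from workcell import *
from fit import *
import cv2
from scipy.spatial.transform import Rotation as R
c=camera('wrist');cv2.imwrite('pics/w2.png',c['image'][:,:,::-1]);o=get_obs();print(o['clock'],o['eef_pos'],R.from_quat(o['tool_rot']).as_matrix().round(4))
np.savez('w2.npz',K=c['K'],view=c['view'])
print(proj(c,place([.4715,-.2735,-.079],[[-.042,.096,.094],[.042,.096,.094],[0,.032,.101],[0,-.032,.1]])))
E
```

```text
3.9 [ 0.4786741  -0.17119565  0.15184292] [[-9.971e-01  7.650e-02  1.000e-04]
 [ 7.650e-02  9.971e-01  0.000e+00]
 [-1.000e-04  0.000e+00 -1.000e+00]]
[[311.99784776 164.85537008]
 [312.91623561 280.98954177]
 [214.73201398 229.9298541 ]
 [118.14791324 229.19657896]]
```

View pics/w2.png

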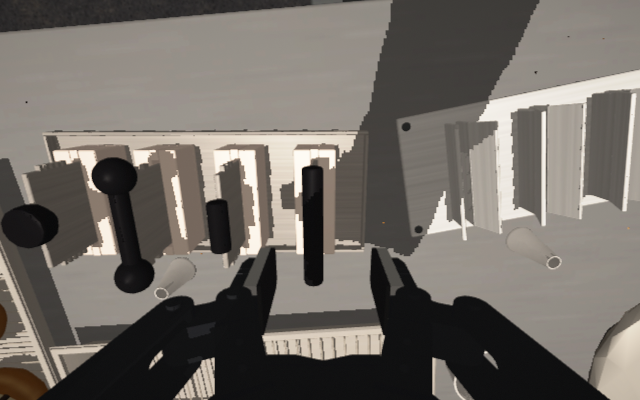

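The predicted grip of comb_long, (312,165)–(313,281), matches the bar in the picture, and the neighbours match too. Now I grasp it.

>>> drive_tool(increments=[[[0,-6.5,0],[0,0,0],0.55],[[0,0,-25],[0,0,0],0.55],[[0,0,-25],[0,0,0],0.55],[[0,0,-26],[0,0,0],0.55],[[0,0,0],[0,0,0],0.55],[[0,0,0],[0,0,0],0.55]])

```text
clock: 4.4
eef_pos: [0.4782, -0.178, 0.0756]
tool_rot: [0.038, 0.999, 0.0, -0.001]
ft_force: [0.2, 0.6, 0.4]
grip_width: 0.0468
grasp_force: 0.0
```

>>> drive_tool(increments=[[[0,0,0],[0,0,0],0],[[0,0,0],[0,0,0],0],[[0,0,0],[0,0,0],0],[[0,0,0],[0,0,0],0],[[0,0,0],[0,0,0],0]])

```text
clock: 4.82
eef_pos: [0.4802, -0.1785, 0.0776]
tool_rot: [0.038, 0.999, -0.001, 0.002]
ft_force: [-0.2, 0.6, 6.7]
grip_width: 0.0119
grasp_force: 58.4
```

>>> drive_tool(increments=[[[0,0,10],[0,0,0],0],[[0,0,20],[0,0,0],0],[[0,0,20],[0,0,0],0],[[0,0,25],[0,0,0],0],[[0,0,25],[0,0,0],0],[[0,0,20],[0,0,0],0],[[0,0,0],[0,0,0],0],[[0,0,0],[0,0,0],0]])

```text
clock: 5.48
eef_pos: [0.4792, -0.178, 0.1968]
tool_rot: [0.038, 0.999, -0.0, 0.002]
ft_force: [-0.2, 0.1, -2.6]
grip_width: 0.012
grasp_force: 58.7
```

>>> drive_tool(increments=[[[-1,10,0],[0,0,1],0],[[-1,20,0],[0,0,2],0],[[-1,20,0],[0,0,2],0],[[-1,20,0],[0,0,1.9],0],[[-1,20,0],[0,0,1.9],0],[[-2,20,0],[0,0,2],0],[[-2,20,0],[0,0,1],0],[[0,0,0],[0,0,0],0]])

```text
clock: 6.15
eef_pos: [0.4672, -0.0442, 0.1934]
tool_rot: [-0.067, 0.998, 0.001, -0.002]
ft_force: [-0.9, 0.3, -2.5]
grip_width: 0.0119
grasp_force: 58.7
```

>>> drive_tool(increments=[[[0,0,-20],[0,0,0],0],[[0,0,-20],[0,0,0],0],[[0,0,-10],[0,0,0],0],[[0,0,0],[0,0,0],0],[[0,0,0],[0,0,0],0]])

```text
clock: 6.57
eef_pos: [0.4679, -0.0475, 0.1438]
tool_rot: [-0.065, 0.998, 0.0, -0.002]
ft_force: [0.1, 0.4, -1.2]
grip_width: 0.0118
grasp_force: 58.8
```

```bash
python3 - <<'E'
from workcell import *
from fit import *
import cv2
c=camera('wrist');cv2.imwrite('pics/w3.png',c['image'][:,:,::-1]);o=get_obs();print(o['clock'],o['eef_pos'])
np.savez('w3.npz',K=c['K'],view=c['view'])
P=[[a,b+d,h] for b in(-.096,-.032) for a in(-.046,.046) for d,h in((-.0135,.054),(.0135,.054))]+[[-.058,-.143,.006],[-.058,.143,.006]]
print(proj(c,place([.458,.047,.130],P)).round(0).tolist())
E
```

```text
6.6167 [ 0.46892289 -0.04770059  0.14485687]
[[303.0, 152.0], [339.0, 152.0], [305.0, 264.0], [338.0, 264.0], [389.0, 152.0], [426.0, 152.0], [383.0, 264.0], [415.0, 264.0], [267.0, 131.0], [594.0, 131.0]]
```

View pics/w3.png

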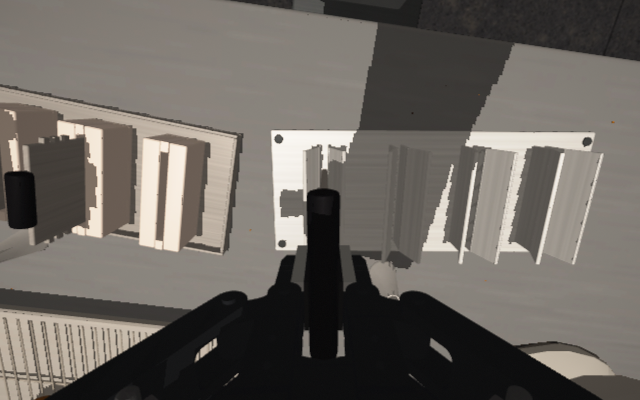

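The wrist view shows the rack corners at (272,131) and (594,133), and the slot mouth at about 304–344. That is within about 1 mm of the prediction, so the comb is aligned and I lower it.

>>> drive_tool(increments=[[[0,0,-12],[0,0,0],0],[[0,0,-12],[0,0,0],0],[[0,0,-12],[0,0,0],0],[[0,0,-10],[0,0,0],0],[[0,0,-8],[0,0,0],0],[[0,0,-8],[0,0,0],0],[[0,0,-5],[0,0,0],0],[[0,0,0],[0,0,0],0]])

```text
clock: 7.28
eef_pos: [0.4689, -0.0478, 0.0775]
tool_rot: [-0.065, 0.998, 0.0, -0.001]
ft_force: [0.3, -0.0, -1.5]
grip_width: 0.012
grasp_force: 58.8
```

>>> drive_tool(increments=[[[0,0,-2],[0,0,0],0],[[0,0,-1],[0,0,0],0],[[0,0,0],[0,0,0],0]])

```text
clock: 7.53
eef_pos: [0.4697, -0.0478, 0.0755]
tool_rot: [-0.065, 0.998, -0.0, 0.0]
ft_force: [0.4, -0.3, -1.7]
grip_width: 0.0119
grasp_force: 58.8
```

>>> drive_tool(increments=[[[0,0,-1.5],[0,0,0],0],[[0,0,0],[0,0,0],0]])

```text
clock: 7.7
eef_pos: [0.47, -0.0479, 0.0746]
tool_rot: [-0.065, 0.998, -0.0, 0.001]
ft_force: [-1.7, 0.1, 1.7]
grip_width: 0.0119
grasp_force: 59.3
```

>>> drive_tool(increments=[[[0,0,-1],[0,0,0],0],[[0,0,0],[0,0,0],0]])

```text
clock: 7.87
eef_pos: [0.4701, -0.0479, 0.0745]
tool_rot: [-0.065, 0.998, -0.0, 0.001]
ft_force: [-3.6, 0.3, 9.7]
grip_width: 0.0121
grasp_force: 60.1
```

>>> drive_tool(increments=[[[0,0,0],[0,0,0],0.5],[[0,0,0],[0,0,0],0.5],[[0,0,0],[0,0,0],0.5],[[0,0,0],[0,0,0],0.5],[[0,0,15],[0,0,0],0.5],[[0,0,30],[0,0,0],0.5],[[0,0,30],[0,0,0],0.5],[[0,0,25],[0,0,0],0.5]])

```text
clock: 8.53
eef_pos: [0.4695, -0.0478, 0.1742]
tool_rot: [-0.065, 0.998, -0.0, 0.0]
ft_force: [0.3, 0.9, -0.2]
grip_width: 0.0428
grasp_force: 0.0
```

>>> drive_tool(increments=[[[0,-20,0],[0,0,-1],0.55],[[0,-25,0],[0,0,-1.8],0.55],[[1,-25,0],[0,0,-1.8],0.55],[[1,-25,0],[0,0,-1.8],0.55],[[1,-25,0],[0,0,-1.8],0.55],[[1,-25,0],[0,0,-1.8],0.55],[[0,-25,0],[0,0,-1.8],0.55],[[0,-23,0],[0,0,0],0.55]])

```text
clock: 9.2
eef_pos: [0.4733, -0.2422, 0.1725]
tool_rot: [0.039, 0.999, 0.0, -0.0]
ft_force: [-0.2, -0.4, -0.6]
grip_width: 0.0469
grasp_force: 0.0
```

>>> drive_tool(increments=[[[0,0,0],[0,0,0],0.55],[[0,0,0],[0,0,0],0.55]])

```text
clock: 9.37
eef_pos: [0.4731, -0.2417, 0.1722]
tool_rot: [0.039, 0.999, 0.0, -0.0]
ft_force: [0.3, 0.4, -0.0]
grip_width: 0.047
grasp_force: 0.0
```

```bash
python3 - <<'E'
from workcell import *
from fit import *
import cv2
from scipy.spatial.transform import Rotation as R
c=camera('wrist');w=c['image'][:,:,::-1].copy();o=get_obs();print(o['clock'],o['eef_pos'],R.from_quat(o['tool_rot']).as_matrix()[:2,1])
p=proj(c,place([.4715,-.2735,-.079],[[-.018,.032,.094],[.018,.032,.094],[0,-.032,.094],[0,-.096,.101]]))
q=proj(c,place([.458,.048,.130],[[-.042,-.096,.091],[.042,-.096,.091]]))
for a in np.r_[p,q]: cv2.circle(w,tuple(int(v) for v in a),3,(0,0,255),-1)
cv2.imwrite('pics/w4.png',w)
E
```

```text
9.4167 [ 0.47314616 -0.24079312  0.17231569] [0.07748508 0.99699314]
```

View pics/w4.png

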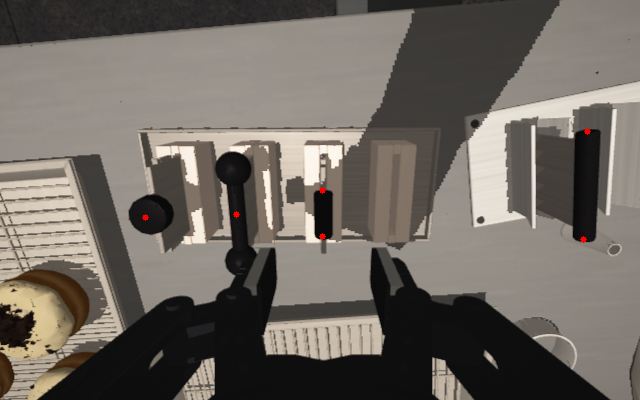

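Predictions sit on every grip: short (323,190–237), and comb_long seated in the rack (587,131)–(584,239). Next I pick comb_short.

>>> drive_tool(increments=[[[0,0,-25],[0,0,0],0.55],[[0,0,-25],[0,0,0],0.55],[[0,0,-25],[0,0,0],0.55],[[0,0,-22],[0,0,0],0.55],[[0,0,0],[0,0,0],0.55],[[0,0,0],[0,0,0],0.55]])

```text
clock: 9.92
eef_pos: [0.4725, -0.2391, 0.075]
tool_rot: [0.037, 0.999, 0.001, -0.002]
ft_force: [0.3, -0.0, 0.1]
grip_width: 0.0469
grasp_force: 0.0
```

>>> drive_tool(increments=[[[0,0,0],[0,0,0],0],[[0,0,0],[0,0,0],0],[[0,0,0],[0,0,0],0],[[0,0,0],[0,0,0],0],[[0,0,0],[0,0,0],0]])

```text
clock: 10.33
eef_pos: [0.4749, -0.2413, 0.0778]
tool_rot: [0.038, 0.999, -0.001, 0.002]
ft_force: [-0.8, 1.1, 6.9]
grip_width: 0.0122
grasp_force: 58.7
```

>>> drive_tool(increments=[[[0,0,10],[0,0,0],0],[[0,0,20],[0,0,0],0],[[0,0,20],[0,0,0],0],[[0,0,25],[0,0,0],0],[[0,0,25],[0,0,0],0],[[0,0,20],[0,0,0],0],[[0,0,0],[0,0,0],0],[[0,0,0],[0,0,0],0]])

```text
clock: 11.0
eef_pos: [0.4741, -0.2412, 0.1972]
tool_rot: [0.038, 0.999, -0.001, 0.001]
ft_force: [-0.5, -0.0, -0.7]
grip_width: 0.0117
grasp_force: 58.7
```

>>> drive_tool(increments=[[[0,10,0],[0,0,0],0],[[-1,20,0],[0,0,1],0],[[-1,27,0],[0,0,1],0],[[-1,27,0],[0,0,1.2],0],[[-1,27,0],[0,0,1.2],0],[[-1,27,0],[0,0,1.2],0],[[-1,27,0],[0,0,1.2],0],[[-1,27,0],[0,0,1.2],0]])

```text
clock: 11.67
eef_pos: [0.4645, -0.0468, 0.1938]
tool_rot: [-0.032, 0.999, 0.0, -0.002]
ft_force: [0.3, -0.2, -1.1]
grip_width: 0.0121
grasp_force: 58.7
```

>>> drive_tool(increments=[[[-2,27,0],[0,0,1.2],0],[[-2,23,0],[0,0,1.2],0],[[-1.5,15,0],[0,0,1.4],0],[[0,0,-10],[0,0,0],0],[[0,0,-20],[0,0,0],0],[[0,0,-20],[0,0,0],0],[[0,0,0],[0,0,0],0],[[0,0,0],[0,0,0],0]])

```text
clock: 12.33
eef_pos: [0.4584, 0.0166, 0.1438]
tool_rot: [-0.065, 0.998, 0.0, -0.003]
ft_force: [-0.4, 0.5, -1.1]
grip_width: 0.0122
grasp_force: 58.8
```

```bash
python3 - <<'E'
from workcell import *
from fit import *
import cv2
from scipy.spatial.transform import Rotation as R
c=camera('wrist');w=c['image'][:,:,::-1].copy();o=get_obs();print(o['clock'],o['eef_pos'],R.from_quat(o['tool_rot']).as_matrix()[:2,1])
rk=[.458,.048,.130]
q=proj(c,place(rk,[[-.042,-.096,.091],[.042,-.096,.091],[-.046,.0185,.054],[-.046,.0455,.054],[-.046,-.0455,.054],[-.046,-.0185,.054],[-.058,-.143,.006],[-.058,.143,.006]]))
for a in q: cv2.circle(w,tuple(int(v) for v in a),2,(0,0,255),-1)
cv2.imwrite('pics/w5.png',w)
print(place(rk,[[0,-.032,0],[0,.032,0],[0,.096,0]]))
E
```

```text
12.3833 [0.45983354 0.01647946 0.14508436] [-0.12917896  0.99162121]
[[0.46214829 0.01627002 0.        ]
 [0.45385171 0.07972998 0.        ]
 [0.44555512 0.14318994 0.        ]]
```

View pics/w5.png

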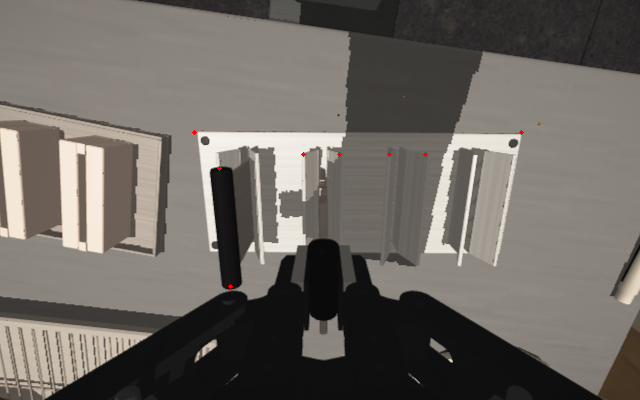

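The comb_long grip, the rack corners (195,132) and (521,132) and the slot mouths all match the prediction. I lower comb_short.

>>> drive_tool(increments=[[[2,0,-12],[0,0,0],0],[[0,0,-12],[0,0,0],0],[[0,0,-12],[0,0,0],0],[[0,0,-10],[0,0,0],0],[[0,0,-8],[0,0,0],0],[[0,0,-8],[0,0,0],0],[[0,0,-6],[0,0,0],0],[[0,0,0],[0,0,0],0]])

```text
clock: 13.05
eef_pos: [0.4624, 0.0162, 0.077]
tool_rot: [-0.065, 0.998, 0.0, -0.001]
ft_force: [-0.9, -0.2, -1.5]
grip_width: 0.0118
grasp_force: 58.8
```

>>> drive_tool(increments=[[[0,0,-2],[0,0,0],0],[[0,0,-1.5],[0,0,0],0],[[0,0,0],[0,0,0],0]])

```text
clock: 13.3
eef_pos: [0.4635, 0.0162, 0.0749]
tool_rot: [-0.065, 0.998, 0.0, 0.001]
ft_force: [0.2, 0.5, -0.3]
grip_width: 0.012
grasp_force: 59.0
```

>>> drive_tool(increments=[[[0,0,-1],[0,0,0],0],[[0,0,0],[0,0,0],0]])

```text
clock: 13.47
eef_pos: [0.4636, 0.0162, 0.0748]
tool_rot: [-0.065, 0.998, -0.0, 0.001]
ft_force: [-2.6, -0.3, 7.3]
grip_width: 0.0121
grasp_force: 59.9
```

>>> drive_tool(increments=[[[0,0,0],[0,0,0],0.5],[[0,0,0],[0,0,0],0.5],[[0,0,0],[0,0,0],0.5],[[0,0,0],[0,0,0],0.5],[[0,0,15],[0,0,0],0.5],[[0,0,30],[0,0,0],0.5],[[0,0,30],[0,0,0],0.5],[[0,0,25],[0,0,0],0.5]])

```text
clock: 14.13
eef_pos: [0.463, 0.0162, 0.1748]
tool_rot: [-0.065, 0.998, 0.0, 0.0]
ft_force: [0.3, 0.6, -0.1]
grip_width: 0.0427
grasp_force: 0.0
```

>>> drive_tool(increments=[[[0,-20,0],[0,0,0],0.55],[[1,-28,0],[0,0,-1],0.55],[[1,-28,0],[0,0,-1],0.55],[[1,-28,0],[0,0,-1.2],0.55],[[1,-28,0],[0,0,-1.2],0.55],[[1,-28,0],[0,0,-1.2],0.55],[[0,-28,0],[0,0,-1.2],0.55],[[0,-28,0],[0,0,-1.2],0.55]])

```text
clock: 14.8
eef_pos: [0.4678, -0.2012, 0.1731]
tool_rot: [0.006, 1.0, 0.0, -0.0]
ft_force: [0.6, 0.3, -0.6]
grip_width: 0.0472
grasp_force: 0.0
```

>>> drive_tool(increments=[[[0,-28,0],[0,0,-1.2],0.55],[[0,-28,0],[0,0,-1.2],0.55],[[0,-28,0],[0,0,-1.2],0.55],[[0,-21,0],[0,0,-0.4],0.55],[[0,0,0],[0,0,0],0.55],[[0,0,0],[0,0,0],0.55]])

```text
clock: 15.3
eef_pos: [0.4676, -0.3057, 0.1727]
tool_rot: [0.041, 0.999, 0.0, -0.0]
ft_force: [-0.5, 0.4, -0.1]
grip_width: 0.0468
grasp_force: 0.0
```

```bash
python3 - <<'E'
from workcell import *
from fit import *
import cv2
from scipy.spatial.transform import Rotation as R
c=camera('wrist');w=c['image'][:,:,::-1].copy();o=get_obs();print(o['clock'],o['eef_pos'],R.from_quat(o['tool_rot']).as_matrix()[:2,1])
p=proj(c,place([.4715,-.2735,-.079],[[-.036,-.032,.094],[.036,-.032,.094],[0,-.032,.094],[0,-.096,.101]]))
q=proj(c,place([.458,.048,.130],[[-.042,-.096,.091],[.042,-.096,.091],[-.018,-.032,.091],[.018,-.032,.091]]))
for a in np.r_[p,q]: cv2.circle(w,tuple(int(v) for v in a),3,(0,0,255),-1)
cv2.imwrite('pics/w6.png',w)
E
```

```text
15.35 [ 0.46759085 -0.30473817  0.17276016] [0.08082358 0.99672797]
```

View pics/w6.png

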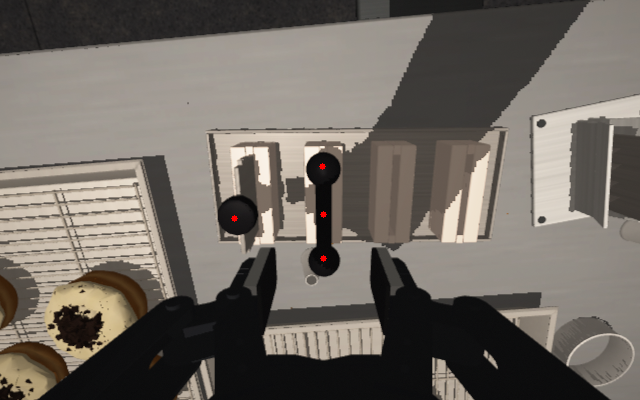

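The dots sit on both balls (323,167) and (323,259), and on the knob (235,218). I pick comb_balls.

>>> drive_tool(increments=[[[1,0,-25],[0,0,0],0.55],[[0,0,-25],[0,0,0],0.55],[[0,0,-25],[0,0,0],0.55],[[0,0,-22],[0,0,0],0.55],[[0,0,0],[0,0,0],0.55],[[0,0,0],[0,0,0],0.55]])

```text
clock: 15.85
eef_pos: [0.4681, -0.303, 0.0754]
tool_rot: [0.039, 0.999, 0.001, -0.002]
ft_force: [-0.4, 0.4, 0.1]
grip_width: 0.0472
grasp_force: 0.0
```

>>> drive_tool(increments=[[[0,0,0],[0,0,0],0],[[0,0,0],[0,0,0],0],[[0,0,0],[0,0,0],0],[[0,0,0],[0,0,0],0],[[0,0,0],[0,0,0],0]])

```text
clock: 16.27
eef_pos: [0.4703, -0.3055, 0.0784]
tool_rot: [0.04, 0.999, -0.001, 0.002]
ft_force: [0.1, -0.4, 6.8]
grip_width: 0.0095
grasp_force: 58.7
```

>>> drive_tool(increments=[[[0,0,10],[0,0,0],0],[[0,0,20],[0,0,0],0],[[0,0,20],[0,0,0],0],[[0,0,25],[0,0,0],0],[[0,0,25],[0,0,0],0],[[0,0,20],[0,0,0],0],[[0,0,0],[0,0,0],0],[[0,0,0],[0,0,0],0]])

```text
clock: 16.93
eef_pos: [0.4695, -0.3053, 0.1977]
tool_rot: [0.04, 0.999, -0.001, 0.001]
ft_force: [0.3, 0.7, -1.9]
grip_width: 0.0098
grasp_force: 58.7
```

>>> drive_tool(increments=[[[-1,10,0],[0,0,0.8],0],[[-1,20,0],[0,0,0.8],0],[[-1,27,0],[0,0,0.8],0],[[-1,27,0],[0,0,0.8],0],[[-1,27,0],[0,0,0.8],0],[[-1,27,0],[0,0,0.8],0],[[-1,27,0],[0,0,0.8],0],[[-1,27,0],[0,0,0.8],0]])

```text
clock: 17.6
eef_pos: [0.4589, -0.1106, 0.1943]
tool_rot: [-0.016, 1.0, 0.001, -0.002]
ft_force: [-0.4, -0.3, -1.8]
grip_width: 0.0097
grasp_force: 58.6
```

>>> drive_tool(increments=[[[-1,27,0],[0,0,0.8],0],[[-1,27,0],[0,0,0.8],0],[[-1,27,0],[0,0,0.8],0],[[-1,27,0],[0,0,0.8],0],[[-1,27,0],[0,0,0.8],0],[[-1,27,0],[0,0,0.8],0],[[-1,21,0],[0,0,0.8],0],[[0,10,0],[0,0,0],0]])

```text
clock: 18.27
eef_pos: [0.4517, 0.0826, 0.1945]
tool_rot: [-0.067, 0.998, 0.0, -0.002]
ft_force: [-1.0, -0.3, -1.7]
grip_width: 0.0096
grasp_force: 58.6
```

>>> drive_tool(increments=[[[0,0,-10],[0,0,0],0],[[0,0,-20],[0,0,0],0],[[0,0,-20],[0,0,0],0],[[0,0,0],[0,0,0],0],[[0,0,0],[0,0,0],0]])

```text
clock: 18.68
eef_pos: [0.4518, 0.0797, 0.1446]
tool_rot: [-0.065, 0.998, -0.0, -0.003]
ft_force: [-0.3, 0.0, -0.8]
grip_width: 0.01
grasp_force: 58.7
```

>>> drive_tool(increments=[[[1,0,-12],[0,0,0],0],[[0,0,-12],[0,0,0],0],[[0,0,-12],[0,0,0],0],[[0,0,-10],[0,0,0],0],[[0,0,-8],[0,0,0],0],[[0,0,-8],[0,0,0],0],[[0,0,-5],[0,0,0],0],[[0,0,0],[0,0,0],0]])

```text
clock: 19.35
eef_pos: [0.4544, 0.08, 0.0786]
tool_rot: [-0.065, 0.998, -0.0, -0.001]
ft_force: [-0.2, 0.3, -1.6]
grip_width: 0.0101
grasp_force: 58.7
```

>>> drive_tool(increments=[[[0,0,-2],[0,0,0],0],[[0,0,-1.5],[0,0,0],0],[[0,0,0],[0,0,0],0]])

```text
clock: 19.6
eef_pos: [0.4552, 0.0802, 0.0759]
tool_rot: [-0.065, 0.998, 0.0, 0.0]
ft_force: [0.3, 0.0, -2.7]
grip_width: 0.0096
grasp_force: 58.7
```

>>> drive_tool(increments=[[[0,0,-1],[0,0,0],0],[[0,0,0],[0,0,0],0]])

```text
clock: 19.77
eef_pos: [0.4553, 0.0803, 0.0754]
tool_rot: [-0.065, 0.998, 0.0, 0.0]
ft_force: [-0.3, 0.3, 2.5]
grip_width: 0.0096
grasp_force: 59.1
```

>>> drive_tool(increments=[[[0,0,0],[0,0,0],0.5],[[0,0,0],[0,0,0],0.5],[[0,0,0],[0,0,0],0.5],[[0,0,0],[0,0,0],0.5],[[0,0,15],[0,0,0],0.5],[[0,0,30],[0,0,0],0.5],[[0,0,30],[0,0,0],0.5],[[0,0,25],[0,0,0],0.5]])

```text
clock: 20.43
eef_pos: [0.4551, 0.0803, 0.1765]
tool_rot: [-0.065, 0.998, 0.0, 0.0]
ft_force: [-0.2, -0.5, -0.1]
grip_width: 0.0428
grasp_force: 0.0
```

>>> drive_tool(increments=[[[0,-15,0],[0,0,0],0.6],[[1,-28,0],[0,0,-0.8],0.6],[[1,-28,0],[0,0,-0.8],0.6],[[1,-28,0],[0,0,-0.8],0.6],[[1,-28,0],[0,0,-0.8],0.6],[[1,-28,0],[0,0,-0.8],0.6],[[1,-28,0],[0,0,-0.8],0.6],[[1,-28,0],[0,0,-0.8],0.6]])

```text
clock: 21.1
eef_pos: [0.4618, -0.1322, 0.1748]
tool_rot: [-0.015, 1.0, 0.0, 0.0]
ft_force: [-0.3, 0.6, 0.1]
grip_width: 0.0512
grasp_force: 0.0
```

>>> drive_tool(increments=[[[1,-28,0],[0,0,-0.8],0.6],[[1,-28,0],[0,0,-0.8],0.6],[[0,-28,0],[0,0,-0.8],0.6],[[0,-28,0],[0,0,-0.8],0.6],[[0,-28,0],[0,0,-0.8],0.6],[[0,-28,0],[0,0,-0.8],0.6],[[0,-28,0],[0,0,-0.8],0.6],[[0,-28,0],[0,0,-0.8],0.6]])

```text
clock: 21.77
eef_pos: [0.4637, -0.3562, 0.1746]
tool_rot: [0.04, 0.999, 0.0, -0.0]
ft_force: [0.3, 0.3, -0.2]
grip_width: 0.0508
grasp_force: 0.0
```

>>> drive_tool(increments=[[[0,-14,0],[0,0,0],0.6],[[0,0,0],[0,0,0],0.6],[[0,0,0],[0,0,0],0.6]])

```text
clock: 22.02
eef_pos: [0.4635, -0.3692, 0.1742]
tool_rot: [0.041, 0.999, 0.0, -0.0]
ft_force: [0.1, -0.5, 0.3]
grip_width: 0.0513
grasp_force: 0.0
```

```bash
python3 - <<'E'
from workcell import *
from fit import *
import cv2
from scipy.spatial.transform import Rotation as R
c=camera('wrist');w=c['image'][:,:,::-1].copy();o=get_obs();print(o['clock'],o['eef_pos'],R.from_quat(o['tool_rot']).as_matrix()[:2,1])
p=proj(c,place([.4715,-.2735,-.079],[[0,-.096,.101]]))
for a in p: cv2.circle(w,tuple(int(v) for v in a),3,(0,0,255),-1)
cv2.imwrite('pics/w7.png',w)
E
```

```text
22.0667 [ 0.46367844 -0.36833125  0.17435151] [0.08031661 0.99676881]
```

View pics/w7.png

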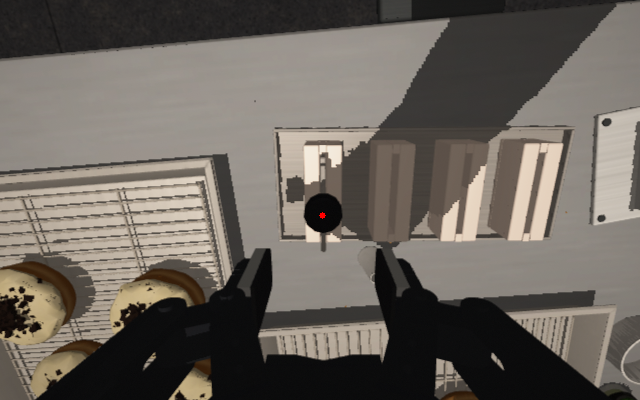

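The knob is centred at (323,214), on the prediction. I pick it.

>>> drive_tool(increments=[[[0,0,-25],[0,0,0],0.6],[[0,0,-25],[0,0,0],0.6],[[0,0,-25],[0,0,0],0.6],[[0,0,-26],[0,0,0],0.6],[[0,0,0],[0,0,0],0.6],[[0,0,0],[0,0,0],0.6]])

```text
clock: 22.57
eef_pos: [0.463, -0.3666, 0.0728]
tool_rot: [0.039, 0.999, 0.001, -0.002]
ft_force: [0.9, -0.3, 1.5]
grip_width: 0.0514
grasp_force: 0.0
```

>>> drive_tool(increments=[[[0,0,0],[0,0,0],0],[[0,0,0],[0,0,0],0],[[0,0,0],[0,0,0],0],[[0,0,0],[0,0,0],0],[[0,0,0],[0,0,0],0]])

```text
clock: 22.98
eef_pos: [0.4656, -0.3697, 0.0764]
tool_rot: [0.04, 0.999, -0.001, 0.002]
ft_force: [-0.1, 1.5, 6.7]
grip_width: 0.0273
grasp_force: 59.2
```

>>> drive_tool(increments=[[[0,0,10],[0,0,0],0],[[0,0,20],[0,0,0],0],[[0,0,20],[0,0,0],0],[[0,0,25],[0,0,0],0],[[0,0,25],[0,0,0],0],[[0,0,20],[0,0,0],0],[[0,0,0],[0,0,0],0],[[0,0,0],[0,0,0],0]])

```text
clock: 23.65
eef_pos: [0.4645, -0.3694, 0.1956]
tool_rot: [0.04, 0.999, -0.001, 0.001]
ft_force: [-0.7, 0.1, -1.2]
grip_width: 0.0272
grasp_force: 59.6
```

>>> drive_tool(increments=[[[0,10,0],[0,0,0],0],[[-1,20,0],[0,0,0.8],0],[[-1,27,0],[0,0,0.8],0],[[-1,27,0],[0,0,0.8],0],[[-1,27,0],[0,0,0.8],0],[[-1,27,0],[0,0,0.8],0],[[-1,27,0],[0,0,0.8],0],[[-1,27,0],[0,0,0.8],0]])

```text
clock: 24.32
eef_pos: [0.4551, -0.1744, 0.1919]
tool_rot: [-0.009, 1.0, 0.001, -0.002]
ft_force: [0.7, 1.4, -0.6]
grip_width: 0.0269
grasp_force: 59.6
```

>>> drive_tool(increments=[[[-1,27,0],[0,0,0.8],0],[[-1,27,0],[0,0,0.8],0],[[-1,27,0],[0,0,0.8],0],[[-1,27,0],[0,0,0.8],0],[[-1,27,0],[0,0,0.8],0],[[-1,27,0],[0,0,0.8],0],[[-1,27,0],[0,0,0.8],0],[[-1,27,0],[0,0,0.8],0]])

```text
clock: 24.98
eef_pos: [0.4467, 0.0408, 0.192]
tool_rot: [-0.065, 0.998, 0.0, -0.002]
ft_force: [1.0, -0.1, -1.2]
grip_width: 0.0272
grasp_force: 59.6
```

>>> drive_tool(increments=[[[-1,27,0],[0,0,0],0],[[-1,27,0],[0,0,0],0],[[-1,27,0],[0,0,0],0],[[0,15,0],[0,0,0],0],[[0,8.5,0],[0,0,0],0],[[0,0,-20],[0,0,0],0],[[0,0,-20],[0,0,0],0],[[0,0,-10],[0,0,0],0]])

```text
clock: 25.65
eef_pos: [0.4434, 0.1431, 0.1407]
tool_rot: [-0.065, 0.998, -0.001, -0.003]
ft_force: [0.3, -0.4, -0.7]
grip_width: 0.0269
grasp_force: 59.7
```

>>> drive_tool(increments=[[[0,0,0],[0,0,0],0],[[0,0,0],[0,0,0],0]])

```text
clock: 25.82
eef_pos: [0.4445, 0.1431, 0.1426]
tool_rot: [-0.064, 0.998, -0.001, -0.002]
ft_force: [0.1, -0.0, -0.6]
grip_width: 0.027
grasp_force: 59.7
```

```bash
python3 - <<'E'
from workcell import *
from fit import *
import cv2
from scipy.spatial.transform import Rotation as R
c=camera('wrist');w=c['image'][:,:,::-1].copy();o=get_obs();print(o['clock'],o['eef_pos'],R.from_quat(o['tool_rot']).as_matrix()[:2,1])
rk=[.458,.048,.130]
q=proj(c,place(rk,[[-.042,-.096,.091],[.042,-.096,.091],[-.018,-.032,.091],[.018,-.032,.091],[-.036,.032,.091],[.036,.032,.091],[-.046,.0825,.054],[-.046,.1095,.054],[-.058,-.143,.006],[-.058,.143,.006]]))
for a in q: cv2.circle(w,tuple(int(v) for v in a),2,(0,0,255),-1)
cv2.imwrite('pics/w8.png',w)
E
```

```text
25.8667 [0.44548903 0.14333801 0.14357662] [-0.12849489  0.99171011]
```

View pics/w8.png

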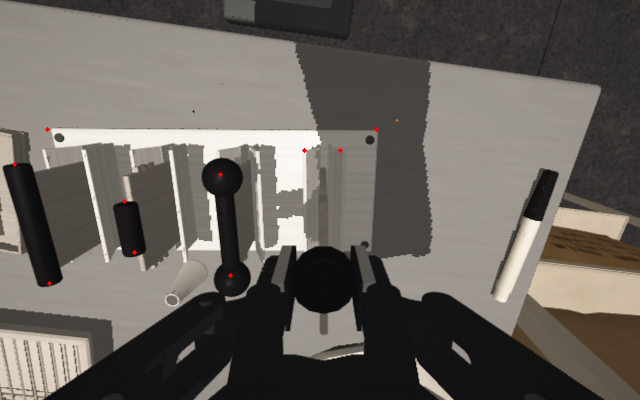

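All three placed combs match the seated predictions. The knob comb's blade, at (322,175–330), is parallel to the slot mouth at 304–340 and centred on it. I lower it.

>>> drive_tool(increments=[[[0,0,-12],[0,0,0],0],[[0,0,-12],[0,0,0],0],[[0,0,-12],[0,0,0],0],[[0,0,-10],[0,0,0],0],[[0,0,-8],[0,0,0],0],[[0,0,-8],[0,0,0],0],[[0,0,-5],[0,0,0],0],[[0,0,0],[0,0,0],0]])

```text
clock: 26.53
eef_pos: [0.4455, 0.1435, 0.0761]
tool_rot: [-0.065, 0.998, -0.0, -0.001]
ft_force: [-0.4, -0.5, -0.9]
grip_width: 0.0273
grasp_force: 59.7
```

>>> drive_tool(increments=[[[0,0,-2],[0,0,0],0],[[0,0,-1.5],[0,0,0],0],[[0,0,0],[0,0,0],0]])

```text
clock: 26.78
eef_pos: [0.4462, 0.1438, 0.0735]
tool_rot: [-0.065, 0.998, 0.0, 0.0]
ft_force: [0.6, 0.3, -1.6]
grip_width: 0.0272
grasp_force: 59.7
```

>>> drive_tool(increments=[[[0,0,-1],[0,0,0],0],[[0,0,0],[0,0,0],0]])

```text
clock: 26.95
eef_pos: [0.4464, 0.1438, 0.0734]
tool_rot: [-0.065, 0.998, 0.0, 0.001]
ft_force: [-2.1, -1.7, 4.8]
grip_width: 0.027
grasp_force: 60.4
```

>>> drive_tool(increments=[[[0,0,0],[0,0,0],0.55],[[0,0,0],[0,0,0],0.55],[[0,0,0],[0,0,0],0.55],[[0,0,0],[0,0,0],0.55],[[0,0,15],[0,0,0],0.55],[[0,0,30],[0,0,0],0.55],[[0,0,30],[0,0,0],0.55],[[0,0,30],[0,0,0],0.55]])

```text
clock: 27.62
eef_pos: [0.4454, 0.1435, 0.1781]
tool_rot: [-0.065, 0.998, -0.0, -0.001]
ft_force: [1.0, 0.6, 0.6]
grip_width: 0.0471
grasp_force: 0.0
```

>>> drive_tool(increments=[[[0,0,30],[0,0,0],0.55],[[-20,25,0],[0,0,0],0.55],[[-20,25,0],[0,0,0],0.55],[[-20,25,0],[0,0,0],0.55],[[-20,25,0],[0,0,0],0.55],[[0,20,0],[0,0,0],0.55],[[0,0,0],[0,0,0],0.55],[[0,0,0],[0,0,0],0.55]])

```text
clock: 28.28
eef_pos: [0.3657, 0.2644, 0.2072]
tool_rot: [-0.066, 0.998, -0.0, 0.0]
ft_force: [0.6, 0.1, -0.2]
grip_width: 0.0469
grasp_force: 0.0
```

```bash
python3 - <<'E'
from workcell import *
from fit import *
import cv2
o=get_obs();print(o['clock'],o['eef_pos'])
rk=[.458,.048,.130]
P=place(rk,[[-.042,-.096,.091],[.042,-.096,.091],[-.018,-.032,.091],[.018,-.032,.091],[-.036,.032,.091],[.036,.032,.091],[0,.096,.098]])
out=[]
for n,(x,y) in dict(top=(180,130),scene=(190,90)).items():
    c=camera(n);w=c['image'][:,:,::-1][y:y+125,x:x+170].copy()
    w=cv2.resize(w,None,fx=4,fy=4,interpolation=2)[:, :600]
    for a in (proj(c,P)-[x,y])*4: cv2.circle(w,tuple(int(v) for v in a),2,(0,0,255),-1)
    out.append(cv2.resize(w,(480,400))[:300 if n=='top' else 300])
cv2.imwrite('pics/f.png',np.vstack(out))
E
```

```text
28.2833 [0.36568377 0.26442341 0.2072145 ]
```

View pics/f.png

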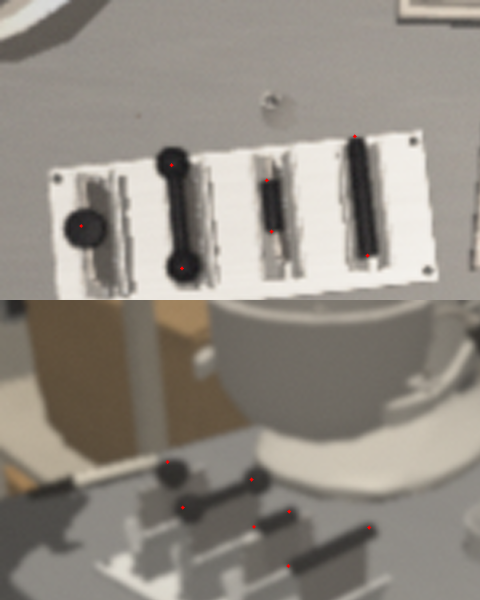

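The top view shows the grips in the rack, left to right: knob (85,228), balls (178,215), short (272,205), long (362,195). All stand upright at the seated predictions in both views, so I hand the job in.

```bash
python3 -c "
from workcell import job_done
print(job_done())"
```

```text
the job is handed in; nothing more can be done
None
```

All four combs stand released and upright in the rack in reverse order (left to right: knob, balls, short, long), and the job was handed in at about 28 s; the hand-in reported no verdict.

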